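Break down a delivery pile into its shelf trays

ROBOT

A 7-joint arm with a two-finger parallel gripper is mounted at the origin on the work surface. World frame = base frame: x ahead of the robot, y to its left, z up, the work surface at z = 0. Lengths are in m, angles in rad, forces in N, time in s.
With the tool pointing down it reaches from about 0.4 to 0.85 m from the base axis. Payload 4.5 kg.
Tool frame: the origin (TCP) lies midway between the tips of the shut fingers; the grasp point (between the pads) lies 19 mm behind it; z points along the fingers, y is the line along which they close (so a half turn about z gives the same grasp; the last joint's range is limited). The gripper opens to 88 mm and grips with 3 to 60 N. Pads are 18 mm wide; open, the fingers measure 123 mm over their backs; the gripper's body (75 mm by 187 mm) begins 45 mm behind the grasp point.
Start: joints at [-1.085, 0.689, -0.195, 1.565, 0.157, 0.902, -0.215], TCP at [0.273, 0.562, 0.239] pointing down, gripper open.
Joint ranges: [-3.01, 3.01], [-0.46, 2.08], [-1.47, 1.51], [0.13, 2.56], [-1, 4.14], [0.04, 2.09], [-2.66, 2.66]. Speed limits (rad/s): [2.57, 2.57, 3.14, 3.14, 3.14, 3.14, 3.14].

INTERFACE

Orientations are given as a unit quaternion [x, y, z, w].
In Python, from plant import r gives the robot as it stands.
- The arm moves only by the tool carry_out, never from a script. Its argument "plan" is a list of rows, each an object with "rot": the turn, a rotation vector about the tool's x, y, z in rad, a list of three; "xyz": the shift along the tool's x, y, z in m, a list of three; "grip": the closure in counts, from 0 (fully open) to 255 (shut). In form: [{"rot": [wx, wy, wz], "xyz": [dx, dy, dz], "grip": grip}, ...]. A call has 1 to 8 rows; each row is the pose to reach, as a shift and turn from the pose commanded when the call began, along the tool's axes at that moment; what a row does not reach only later rows make up. A row lasts 1/12 s, in which the tool goes at most 41.7 mm and 7.16 degrees, less where a joint would pass 70% of its speed; a pose out of reach is approached as far as the arm can. A call with a gripper value outside its range is refused whole. The fingers move at their own pace and stop on an object; "squeeze" is the grip in N (left out, the last holds). Time passes only in rows, so rows that repeat a pose let the fingers close. It gives the time, the measured TCP pose, the force, the opening and the grip force at its end, in the units of the state.
- r.get_state(): the state, without advancing time (a new reading comes with each control period).
- r.snapshot(name): name is "side" or "top"; returns the picture (400x640x3 uint8, red, green, blue); there is no depth.
- r.camera_params(name): a dict with "fx", "fy", "cx", "cy" (pixels), "position" and "attitude" of the camera in the world. Camera axes: x right, y down, z forward; pixel columns grow to the right and rows downward; lengths in m; the calibration is good to about 2 mm. A picture is of the moment at which its call begins. camera_params takes no time and is no camera call.
- r.finish_job(): hands the job in; it is judged then, once.
The state is a dict: "clock": time; "q": joint angles; "qd": joint speeds; "joint_torque": joint torques, N m; "tool_pos": TCP position; "eef_rot": TCP orientation; "contact_force": force on the tool from outside, world axes, zero at the start; "moment": the same for the moment, N m; "opening": opening from 0.0 (shut) to 1.0 (fully open); "finger_force": force on a finger pad.
Only numpy, scipy, OpenCV 4.12 (cv2) and the standard library are available. Lean on these libraries where they do the work, as an engineer would, in place of code of your own. Each camera call takes 0.05 s, during which the arm holds its last target. There are 200 camera calls.

TASK

Take the pile of groceries apart and set each of its four things into the low blue tray of its own shape and size: the small round tin in the small round tray, the wide round tin in the large round tray, the square tin in the square tray and the long carton lying in the long tray. Each must stand upright (the carton flat, as it lies now) on the floor of its tray, put down gently and not dropped. Do not push or knock over the two glass jars with orange lids that stand on the table.

Things in the scene. Friction and masses are not known exactly. Their poses are not given: they have to be found in the camera images.
- carton: Long cardboard carton lying flat at the bottom of the pile, 64 (x) by 150 (y) by 46 mm high, about 0.4 kg. Origin: centre of its underside; its y axis is its long side, z up. The wide tin and the square tin stand on it side by side, one towards each end, in either order, about 38 mm from its middle.
- wide_tin: Wide round steel tin with a red-brown label, 66 mm diameter, 44 mm high, about 0.28 kg, on the carton, with the small tin on top of it. Origin: centre of its underside, z up.
- square_tin: Square bare-metal tin, 44 by 44 mm, 56 mm high, about 0.15 kg, standing on the carton beside the wide tin, about 20 mm from it. Origin: centre of its underside; x and y square to its sides, z up.
- small_tin: Small round steel tin with a red-brown label, 44 mm diameter, 34 mm high, about 0.1 kg, on top of the wide tin. Origin: centre of its underside, z up.
- small_round_tray: The smaller of the two round trays, 64 mm inside diameter, 70 mm outside, for the small tin. Fixed blue plastic tray, 8 mm high overall, floor top 3 mm above the table, walls 3 mm thick, open above. Origin: centre of its underside, z up. 
- large_round_tray: The larger of the two round trays, 90 mm inside diameter, 96 mm outside, for the wide tin. Fixed blue plastic tray, 8 mm high overall, floor top 3 mm above the table, walls 3 mm thick, open above. Origin: centre of its underside, z up. 
- square_tray: Square tray, 66 by 66 mm inside, 72 by 72 mm outside, for the square tin. Fixed blue plastic tray, 8 mm high overall, floor top 3 mm above the table, walls 3 mm thick, open above. Origin: centre of its underside, z up. x and y square to its sides.
- long_tray: Long tray, 86 (x) by 172 (y) mm inside, 92 by 178 mm outside, for the carton. Fixed blue plastic tray, 8 mm high overall, floor top 3 mm above the table, walls 3 mm thick, open above. Origin: centre of its underside, z up. Its y axis is its long side.
- jar_a: Bystander: amber glass jar with an orange lid, 48 mm diameter, 73 mm high, loose, to be left standing; this one is on the robot's left (+y). Origin: centre of its underside, z up.
- jar_b: Bystander: the same kind of jar, on the robot's right (-y), to be left standing. Origin: centre of its underside, z up.
Not all that is in view belongs to the job. What is shaped like the square_tray but pink is not meant.

How it is judged:
By the outcome, as a careful person would: the job done as asked, in the order asked, and still so for the second after the job is handed in, with the robot touching nothing.
It also fails if it takes over 128 s, if anything falls off the work surface, if the arm or the gripper's body presses on something with over 40 N, if the wrist force passes 120 N, or if a joint passes its speed limit or range.

## Working session

There is one attempt and no reset: what is moved stays moved. The work goes in short steps, Python scripts to look and compute and a tool call to move; the robot and the scene stay as the last step left them, time stands still between calls to the robot, and variables do not carry over. Pictures are saved under pics/ and viewed, at most 18 in all, crops included, and the job is handed in when it is done.

Besides the shell and the picture viewer there is one more tool, called after "Request:" by a JSON object that holds its "op" and its "data", one argument or row to a line. carry_out: Moves the arm, as the interface text tells. Its arguments: {"type":"object","properties":{"plan":{"type":"array"},"squeeze":{"type":"number"}},"required":["plan"]}

```bash
ls; mkdir -p pics
python3 - <<'E'
from plant import r
import cv2
for n in("top","side"):
    cv2.imwrite(f"pics/{n}0.png",r.snapshot(n)[:,:,::-1]); print(n,r.camera_params(n))
print(r.get_state())
E
```

```text
pics
top {'fx': 391.0636056066591, 'fy': 391.0636056066591, 'cx': 322.8318012378592, 'cy': 202.63284232932907, 'position': array([ 0.21379244, -0.04464769,  0.99145332]), 'attitude': array([ 0.70482156, -0.70279057,  0.06352635, -0.07263875])}
side {'fx': 507.6879374148615, 'fy': 507.6879374148615, 'cx': 319.0745616871222, 'cy': 196.92349325911823, 'position': array([ 0.31481519, -1.2206079 ,  0.94824784]), 'attitude': array([ 0.89261382, -0.03766477,  0.01525073, -0.44898703])}
{'clock': 0.1, 'q': array([-1.08521783,  0.68989946, -0.19451317,  1.56619403,  0.15729895,
        0.90250433, -0.21514583]), 'qd': array([-7.55672556e-04, -2.58397888e-03, -1.82546278e-06, -2.55308619e-03,
       -1.05756035e-03, -5.68461909e-04,  3.40717663e-04]), 'joint_torque': array([-3.55534183e-03, -5.28500783e+01, -1.27164647e+00, -1.53835881e+01,
       -5.25330368e-02,  2.01716786e-03,  4.94592041e-05]), 'tool_pos': array([0.27265713, 0.56178325, 0.23800272]), 'eef_rot': array([ 2.23963858e-01,  9.74597116e-01, -7.98419613e-04, -1.21732306e-04]), 'contact_force': array([-1.32715073,  0.35952268, -0.19686475]), 'moment': array([-0.05353543, -0.00699103, -0.04337055]), 'finger_force': 0.0, 'opening': 0.9979408266065831}
```

View pics/top0.png

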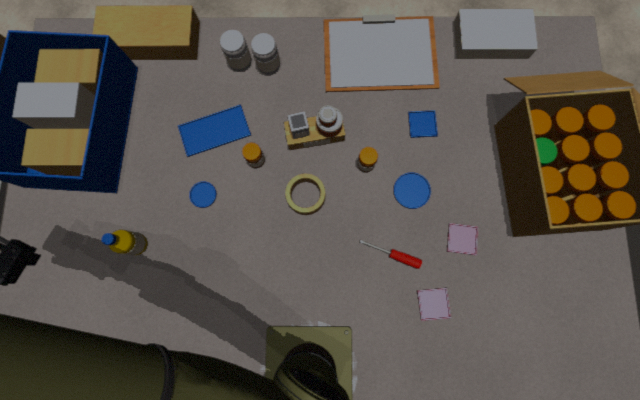

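View pics/side0.png

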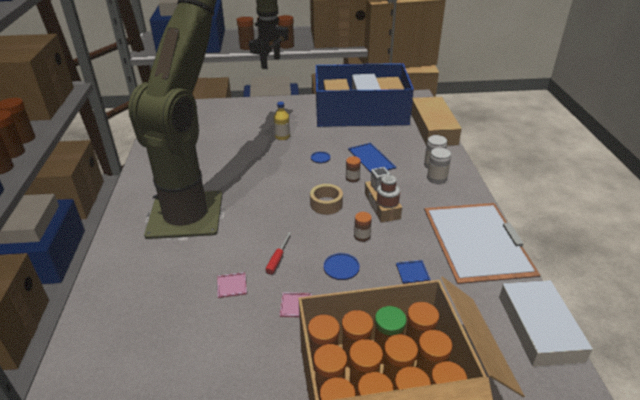

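```bash
cat > h.py <<'E'
import numpy as np, cv2
from scipy.spatial.transform import Rotation as R
from plant import r
def ray(n,uv):
    c=r.camera_params(n); uv=np.atleast_2d(uv).astype(float)
    d=np.c_[(uv[:,0]-c['cx'])/c['fx'],(uv[:,1]-c['cy'])/c['fy'],np.ones(len(uv))]
    return np.array(c['position']),R.from_quat(c['attitude']).apply(d)
def plane(n,uv,z):
    p,d=ray(n,uv); return p+d*((z-p[2])/d[:,2])[:,None]
def proj(n,P):
    c=r.camera_params(n); q=R.from_quat(c['attitude']).inv().apply(np.atleast_2d(P)-c['position'])
    return np.c_[c['fx']*q[:,0]/q[:,2]+c['cx'],c['fy']*q[:,1]/q[:,2]+c['cy']]
def blobs(img,lo,hi,amin=60):
    hsv=cv2.cvtColor(img,cv2.COLOR_RGB2HSV); m=cv2.inRange(hsv,lo,hi)
    cs,_=cv2.findContours(m,cv2.RETR_EXTERNAL,cv2.CHAIN_APPROX_NONE)
    return [c[:,0,:] for c in cs if cv2.contourArea(c)>amin]
def rect(n,c,z):
    P=plane(n,c,z)[:,:2]; (x,y),(w,h),a=cv2.minAreaRect((P*1000).astype(np.float32))
    if w>h: w,h,a=h,w,a-90   # a = world angle of short side; long side at a+90
    return np.round([x,y,w,h,a],1)
def tilt():
    s=r.get_state(); return s
E
python3 - <<'E'
from h import *
for n in("top","side"):
    im=cv2.imread(f"pics/{n}0.png")[:,:,::-1].copy()
    print(n,proj(n,[0,0,0]))
    for nm,lo,hi in(("blue",(100,140,60),(125,255,255)),("orange",(5,150,80),(20,255,255))):
        for c in blobs(im,lo,hi,60):
            z=.008 if nm=="blue" else .073
            q=rect(n,c,z)
            if 250<q[0]<900 and abs(q[1])<480: print(nm,c.mean(0).round(),q)
a=cv2.imread("pics/top0.png")[95:165,265:365]; b=cv2.imread("pics/side0.png")[155:225,350:420]
a=cv2.resize(a,(800,560),interpolation=cv2.INTER_CUBIC); cv2.imwrite("pics/c1.png",a)
b=cv2.resize(b,(560,560),interpolation=cv2.INTER_CUBIC); cv2.imwrite("pics/c2.png",b)
E
```

```text
top [[308.96160341 370.28075218]]
blue [203. 194.] [4.283e+02 2.795e+02 6.350e+01 6.570e+01 1.000e-01]
blue [412. 190.] [ 438.5 -259.4   89.9   92.5   88.2]
blue [423. 124.] [ 620.9 -295.6   70.5   71.    -0. ]
blue [214. 130.] [602.9 260.1  91.7 175.9  20.1]
orange [368. 155.] [ 511.  -143.7   42.4   42.7  -26.2]
orange [251. 151.] [522.5 143.9  41.2  42.4   0. ]
orange [380.  62.] [ 787.1 -178.3  203.2  285.7    1.6]
side [[183.65360008 214.58378824]]
blue [412. 272.] [ 625.5 -302.5   66.3   67.2  -87.3]
blue [341. 266.] [ 443.7 -267.5   85.4   89.2   85. ]
blue [320. 157.] [434.7 273.   52.1  59.3  84.8]
blue [371. 157.] [609.7 253.2  85.8 170.3  20.6]
orange [363. 217.] [ 516.7 -150.5   38.3   39.8   -8. ]
```

View pics/c1.png

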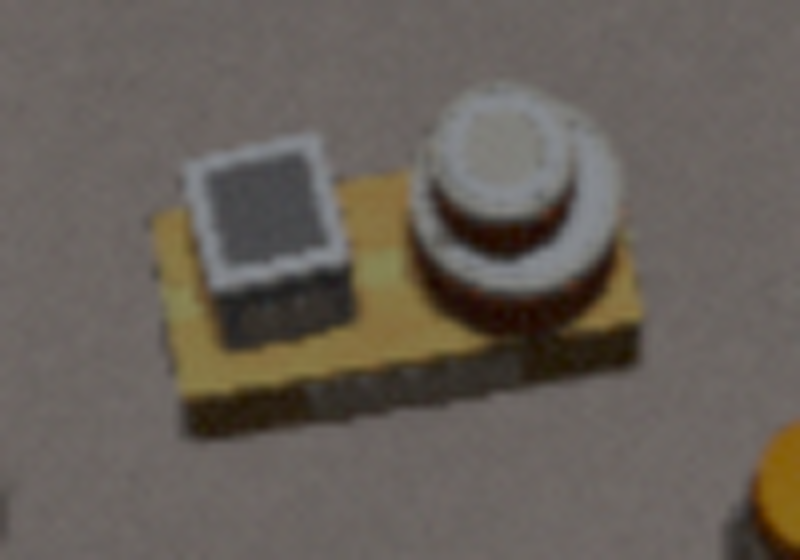

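View pics/c2.png

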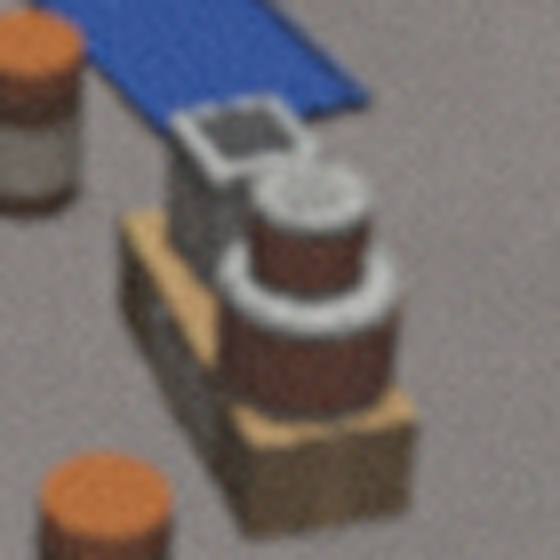

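Run:
```python
from h import *
t=lambda L:np.array(L)/8-.44+[265,95]
s=lambda L:np.array(L)/8-.44+[350,155]
for nm,z,a,b in(("small",.124,(503,143),(312,190)),("wide",.09,(517,190),(307,272)),("square",.102,(267,215),(243,135))):
    print(nm,plane("top",t(a),z).round(4),plane("side",s(b),z).round(4))
print("sq corners",plane("top",t([(185,165),(320,138),(350,265),(212,292)]),.102).round(4).tolist())
print("sq corners side",plane("side",s([(170,118),(268,95),(318,148),(215,178)]),.102).round(4).tolist())
print("carton top LB,RB,LT",plane("top",t([(182,402),(640,322),(152,215)]),.046).round(4).tolist())
print("carton side NL,NR,FL",plane("side",s([(250,443),(413,410),(122,215)]),.046).round(4).tolist())
S=r.get_state();p=S['tool_pos']; print(p,[proj(n,p) for n in("top","side")],R.from_quat(S['eef_rot']).as_matrix().round(3))
```

```text
small [[ 0.6007 -0.0431  0.124 ]] [[ 0.6043 -0.0432  0.124 ]]
wide [[ 0.6005 -0.0473  0.09  ]] [[ 0.6045 -0.0462  0.09  ]]
square [[0.5874 0.0282 0.102 ]] [[0.5933 0.0263 0.102 ]]
sq corners [[0.6035, 0.0534, 0.102], [0.6122, 0.0125, 0.102], [0.5714, 0.003, 0.102], [0.5628, 0.0444, 0.102]]
sq corners side [[0.568, 0.0402, 0.102], [0.6075, 0.0525, 0.102], [0.6195, 0.0152, 0.102], [0.578, -0.0009, 0.102]]
carton top LB,RB,LT [[0.5479, 0.0588, 0.046], [0.5746, -0.0867, 0.046], [0.611, 0.0698, 0.046]]
carton side NL,NR,FL [[0.579, -0.0882, 0.046], [0.6414, -0.0743, 0.046], [0.5551, 0.058, 0.046]]
[0.27265713 0.56178325 0.23800272] [array([[ 15.25729143, 246.79456595]]), array([[269.17640155,  63.28443757]])] [[-0.9    0.437 -0.001]
 [ 0.437  0.9   -0.002]
 [-0.    -0.002 -1.   ]]
```

```bash
cat >> h.py <<'E'
def go(x,y,z,yaw,):
    S=r.get_state(); R0=R.from_quat(S['eef_rot']); best=None
    for k in(0,180):
        a=np.radians(yaw+k); ty=np.array([np.cos(a),np.sin(a),0]); tz=np.array([0,0,-1.])
        v=(R0.inv()*R.from_matrix(np.c_[np.cross(ty,tz),ty,tz])).as_rotvec()
        if best is None or np.linalg.norm(v)<np.linalg.norm(best): best=v
    d=R0.inv().apply(np.array([x,y,z])-S['tool_pos'])
    print("xyz",d.round(4).tolist(),"len",np.linalg.norm(d).round(3),"rot",best.round(3).tolist(),"t",S['clock'],"q7",S['q'][6].round(2),"op",round(S['opening'],3),"F",S['contact_force'].round(1))
E
python3 -c "
from h import *
go(.6025,-.043,.2,10.4)"
```

```text
xyz [-0.5608, -0.4001, 0.0387] len 0.69 rot [-0.001, 0.001, 0.938] t 0.1 q7 -0.22 op 0.998 F [-1.3  0.4 -0.2]
```

Request:
{"op": "carry_out", "data": {
  "plan": [
    {"rot": [0,0,0.93],"xyz": [-0.56,-0.4,0.03],"grip": 0},
    {"rot": [0,0,0.93],"xyz": [-0.56,-0.4,0.03],"grip": 0},
    {"rot": [0,0,0.93],"xyz": [-0.56,-0.4,0.03],"grip": 0},
    {"rot": [0,0,0.93],"xyz": [-0.56,-0.4,0.03],"grip": 0},
    {"rot": [0,0,0.93],"xyz": [-0.56,-0.4,0.03],"grip": 0},
    {"rot": [0,0,0.93],"xyz": [-0.56,-0.4,0.03],"grip": 0},
    {"rot": [0,0,0.93],"xyz": [-0.56,-0.4,0.03],"grip": 0},
    {"rot": [0,0,0.93],"xyz": [-0.56,-0.4,0.03],"grip": 0}
  ]
}}

```text
clock: 0.77
tool_pos: [0.4325, 0.268, 0.224]
eef_rot: [0.639, 0.769, -0.0, 0.0]
contact_force: [1.0, -0.0, -0.1]
opening: 0.998
finger_force: 0.0
```

```bash
python3 -c "
from h import *
go(.6025,-.043,.2,10.4)"
```

```text
xyz [-0.3368, 0.1103, 0.0241] len 0.355 rot [-0.0, 0.0, 0.002] t 0.7667 q7 -0.43 op 0.998 F [ 1.  -0.  -0.1]
```

Request:
{"op": "carry_out", "data": {
  "plan": [
    {"rot": [0,0,0],"xyz": [-0.335,0.11,0.024],"grip": 0},
    {"rot": [0,0,0],"xyz": [-0.335,0.11,0.024],"grip": 0},
    {"rot": [0,0,0],"xyz": [-0.335,0.11,0.024],"grip": 0},
    {"rot": [0,0,0],"xyz": [-0.335,0.11,0.024],"grip": 0},
    {"rot": [0,0,0],"xyz": [-0.335,0.11,0.024],"grip": 0},
    {"rot": [0,0,0],"xyz": [-0.335,0.11,0.024],"grip": 0},
    {"rot": [0,0,0],"xyz": [-0.335,0.11,0.024],"grip": 0},
    {"rot": [0,0,0],"xyz": [-0.335,0.11,0.024],"grip": 0}
  ]
}}

```text
clock: 1.43
tool_pos: [0.5938, -0.023, 0.2011]
eef_rot: [0.637, 0.771, -0.0, -0.0]
contact_force: [1.2, 0.3, -0.4]
opening: 1.0
finger_force: 0.0
```

```bash
python3 -c "
from h import *
go(.6025,-.043,.14,10.4)
for n in('top','side'):
    p=proj(n,r.get_state()['tool_pos'])[0];print(n,p)
a=r.snapshot('top')[60:180,240:400,::-1];b=r.snapshot('side')[90:250,310:470,::-1]
cv2.imwrite('pics/c3.png',np.hstack([cv2.resize(a,(440,330),interpolation=2),cv2.resize(b,(330,330),interpolation=2)]))"
```

```text
xyz [-0.0213, 0.0049, 0.0611] len 0.065 rot [-0.001, -0.0, 0.007] t 1.4333 q7 0.13 op 1.0 F [ 1.2  0.3 -0.4]
top [318.1281115  100.59037426]
side [385.52975506 151.70155502]
```

View pics/c3.png

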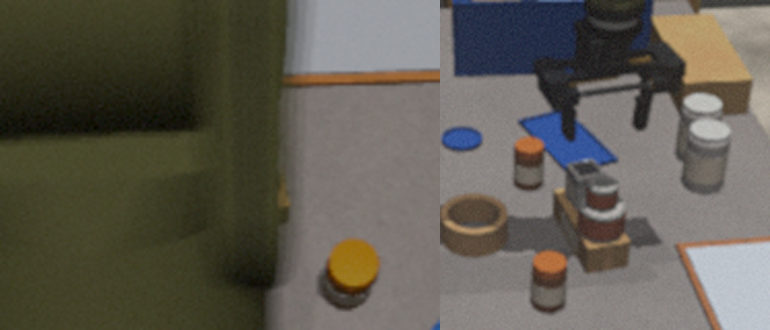

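```bash
python3 -c "
from h import *
go(.6025,-.043,.14,10.4)
for n in('side',):
    p=r.get_state()['tool_pos'];y=np.array([np.cos(.1815),np.sin(.1815),0]);print(n,proj(n,[p,p+.044*y,p-.044*y]),p)
b=r.snapshot('side')[110:230,330:450,::-1]
go(.6025,-.043,.14,10.4)
cv2.imwrite('pics/c4.png',cv2.resize(b,(600,600),interpolation=2))"
```

```text
xyz [-0.0127, 0.0047, 0.0609] len 0.062 rot [0.001, 0.006, -0.005] t 1.5333 q7 0.12 op 0.998 F [-0.5  0.1 -0.1]
side [[386.6908007  153.25986009]
 [401.4123274  151.02776193]
 [371.78083273 155.52052997]] [ 0.59555547 -0.03098516  0.20082715]
xyz [-0.0181, 0.0053, 0.0608] len 0.064 rot [-0.001, 0.002, -0.0] t 1.5833 q7 0.12 op 0.996 F [0.1 0.8 0.3]
```

View pics/c4.png

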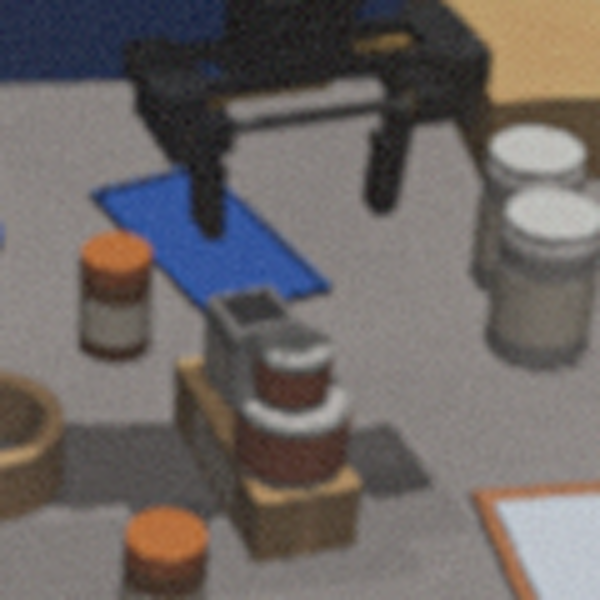

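Request:
{"op": "carry_out", "data": {
  "plan": [
    {"rot": [0,0,0],"xyz": [-0.009,0.002,0.02],"grip": 0},
    {"rot": [0,0,0],"xyz": [-0.013,0.003,0.04],"grip": 0},
    {"rot": [0,0,0],"xyz": [-0.013,0.003,0.055],"grip": 0},
    {"rot": [0,0,0],"xyz": [-0.013,0.003,0.055],"grip": 0},
    {"rot": [0,0,0],"xyz": [-0.013,0.003,0.055],"grip": 0}
  ]
}}

```text
clock: 2.0
tool_pos: [0.5978, -0.0314, 0.146]
eef_rot: [0.636, 0.771, -0.0, -0.001]
contact_force: [0.9, 0.3, -0.2]
opening: 0.996
finger_force: 0.0
```

```bash
python3 -c "
from h import *
print(r.get_state()['tool_pos'])
go(.600,-.043,.1,10.4)"
```

```text
[ 0.59778533 -0.03143075  0.14600412]
xyz [-0.0118, 0.0001, 0.046] len 0.047 rot [-0.002, -0.002, 0.01] t 2.0 q7 0.14 op 0.996 F [ 0.9  0.3 -0.2]
```

Request:
{"op": "carry_out", "data": {
  "plan": [
    {"rot": [0,0,0],"xyz": [-0.012,0,0],"grip": 0},
    {"rot": [0,0,0],"xyz": [-0.012,0,0],"grip": 0},
    {"rot": [0,0,0],"xyz": [-0.012,0,0],"grip": 0},
    {"rot": [0,0,0],"xyz": [-0.012,0,0],"grip": 0}
  ]
}}

```text
clock: 2.33
tool_pos: [0.6015, -0.0452, 0.1474]
eef_rot: [0.637, 0.77, 0.001, 0.001]
contact_force: [0.6, -0.1, 0.4]
opening: 0.996
finger_force: 0.0
```

```bash
python3 -c "
from h import *
go(.600,-.043,.1,10.4)"
```

```text
xyz [0.0025, -0.0011, 0.0474] len 0.047 rot [0.001, 0.0, 0.007] t 2.3333 q7 0.15 op 0.996 F [ 0.6 -0.1  0.4]
```

Request:
{"op": "carry_out", "data": {
  "plan": [
    {"rot": [0,0,0],"xyz": [0.002,-0.001,0.02],"grip": 0},
    {"rot": [0,0,0],"xyz": [0.002,-0.001,0.035],"grip": 0},
    {"rot": [0,0,0],"xyz": [0.002,-0.001,0.047],"grip": 0},
    {"rot": [0,0,0],"xyz": [0.002,-0.001,0.047],"grip": 80},
    {"rot": [0,0,0],"xyz": [0.002,-0.001,0.047],"grip": 110},
    {"rot": [0,0,0],"xyz": [0.002,-0.001,0.047],"grip": 150},
    {"rot": [0,0,0],"xyz": [0.002,-0.001,0.047],"grip": 200},
    {"rot": [0,0,0],"xyz": [0.002,-0.001,0.047],"grip": 200}
  ],
  "squeeze": 15
}}

```text
clock: 3.0
tool_pos: [0.6003, -0.0432, 0.1004]
eef_rot: [0.637, 0.771, 0.001, 0.001]
contact_force: [-0.5, -0.1, 0.5]
opening: 0.646
finger_force: 0.0
```

```bash
python3 -c "
from h import *
print(r.get_state()['tool_pos'])
go(.600,-.043,.16,10.4)"
```

```text
[ 0.60033873 -0.04324094  0.10038163]
xyz [0.0003, -0.0002, -0.0596] len 0.06 rot [0.002, 0.0, 0.007] t 3.0 q7 0.15 op 0.646 F [-0.5 -0.1  0.5]
```

Request:
{"op": "carry_out", "data": {
  "plan": [
    {"rot": [0,0,0],"xyz": [0,0,0],"grip": 200},
    {"rot": [0,0,0],"xyz": [0,0,0],"grip": 200},
    {"rot": [0,0,0],"xyz": [0,0,0],"grip": 200},
    {"rot": [0,0,0],"xyz": [0,0,0],"grip": 200},
    {"rot": [0,0,0],"xyz": [0,0,0],"grip": 200},
    {"rot": [0,0,0],"xyz": [0,0,0],"grip": 200},
    {"rot": [0,0,0],"xyz": [0,0,0],"grip": 200}
  ]
}}

```text
clock: 3.58
tool_pos: [0.6, -0.0432, 0.1]
eef_rot: [0.637, 0.771, 0.0, 0.0]
contact_force: [-1.2, 0.1, 4.9]
opening: 0.49
finger_force: 15.0
```

Request:
{"op": "carry_out", "data": {
  "plan": [
    {"rot": [0,0,0],"xyz": [0,0,-0.01],"grip": 200},
    {"rot": [0,0,0],"xyz": [0,0,-0.03],"grip": 200},
    {"rot": [0,0,0],"xyz": [0,0,-0.05],"grip": 200},
    {"rot": [0,0,0],"xyz": [0,0,-0.06],"grip": 200},
    {"rot": [0,0,0],"xyz": [0,0,-0.06],"grip": 200}
  ]
}}

```text
clock: 4.0
tool_pos: [0.6012, -0.0433, 0.1619]
eef_rot: [0.637, 0.771, 0.001, 0.002]
contact_force: [0.1, 0.3, -0.9]
opening: 0.493
finger_force: 15.0
```

```bash
python3 -c "
from h import *
print(r.get_state()['tool_pos'])
go(.429,.278,.14,60)
b=r.snapshot('side')[110:230,330:450,::-1]
cv2.imwrite('pics/c5.png',cv2.resize(b,(480,480),interpolation=2))"
```

```text
[ 0.60119904 -0.04327567  0.16188173]
xyz [0.3479, -0.1089, 0.0211] len 0.365 rot [0.004, 0.003, -0.858] t 4.0 q7 0.15 op 0.493 F [ 0.1  0.3 -0.9]
```

View pics/c5.png

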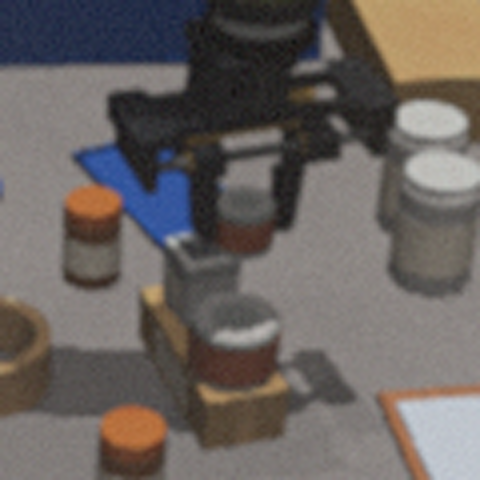

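Request:
{"op": "carry_out", "data": {
  "plan": [
    {"rot": [0,0,-0.03],"xyz": [0.015,-0.005,0],"grip": 200},
    {"rot": [0,0,-0.08],"xyz": [0.045,-0.014,0],"grip": 200},
    {"rot": [0,0,-0.14],"xyz": [0.08,-0.025,0],"grip": 200},
    {"rot": [0,0,-0.2],"xyz": [0.115,-0.036,0],"grip": 200},
    {"rot": [0,0,-0.26],"xyz": [0.15,-0.047,0],"grip": 200},
    {"rot": [0,0,-0.32],"xyz": [0.185,-0.058,0],"grip": 200},
    {"rot": [0,0,-0.36],"xyz": [0.22,-0.069,0],"grip": 200},
    {"rot": [0,0,-0.4],"xyz": [0.255,-0.08,0],"grip": 200}
  ]
}}

```text
clock: 4.72
tool_pos: [0.4714, 0.1932, 0.1584]
eef_rot: [0.471, 0.882, -0.001, -0.001]
contact_force: [0.7, -0.1, -0.6]
opening: 0.493
finger_force: 15.0
```

```bash
python3 -c "
from h import *
print(r.get_state()['tool_pos'])
go(.429,.278,.1,33)"
```

```text
[0.47135376 0.19319895 0.15843701]
xyz [0.094, 0.0122, 0.0585] len 0.111 rot [-0.002, -0.001, 0.015] t 4.7167 q7 0.01 op 0.493 F [ 0.7 -0.1 -0.6]
```

Request:
{"op": "carry_out", "data": {
  "plan": [
    {"rot": [0,0,0],"xyz": [0.035,0.004,0.01],"grip": 200},
    {"rot": [0,0,0],"xyz": [0.065,0.008,0.03],"grip": 200},
    {"rot": [0,0,0],"xyz": [0.085,0.011,0.045],"grip": 200},
    {"rot": [0,0,0],"xyz": [0.092,0.012,0.058],"grip": 200},
    {"rot": [0,0,0],"xyz": [0.092,0.012,0.058],"grip": 200},
    {"rot": [0,0,0],"xyz": [0.092,0.012,0.058],"grip": 200}
  ]
}}

```text
clock: 5.22
tool_pos: [0.4311, 0.2747, 0.1004]
eef_rot: [0.471, 0.882, -0.002, -0.001]
contact_force: [-0.2, -0.7, -1.2]
opening: 0.493
finger_force: 15.0
```

```bash
python3 -c "
from h import *
print(r.get_state()['tool_pos'])
go(.429,.278,.03,33)
p=r.get_state()['tool_pos']-[0,0,.01];print(proj('top',p),proj('side',p))
a=r.snapshot('top')[140:250,130:280,::-1]
b=r.snapshot('side')[100:200,260:380,::-1]
cv2.imwrite('pics/c6.png',np.hstack([cv2.resize(a,(450,330),interpolation=2),cv2.resize(b,(396,330),interpolation=2)])[:,:800])"
```

```text
[0.43109674 0.27467863 0.10044083]
xyz [0.004, 0.0003, 0.0704] len 0.071 rot [-0.003, 0.001, 0.014] t 5.2167 q7 -0.14 op 0.493 F [-0.2 -0.7 -1.2]
[[193.70548493 185.3601559 ]] [[319.23279365 136.00397126]]
```

View pics/c6.png

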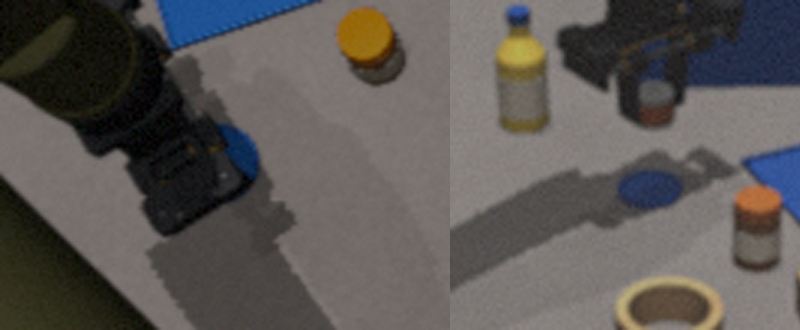

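```bash
python3 -c "
from h import *
for P in ([.429,.278,.008],[.429,.278,.003],[.434,.278,.008],[.429,.283,.008]): print(proj('side',P),proj('top',P))"
```

```text
[[318.7067779  156.26272151]] [[203.1089697  193.64604895]]
[[318.71685617 157.48229299]] [[203.71162379 194.05855285]]
[[320.13829224 156.19284195]] [[203.23030607 191.75745097]]
[[318.59161326 155.50329909]] [[201.18223402 193.64350112]]
```

Request:
{"op": "carry_out", "data": {
  "plan": [
    {"rot": [0,0,0.01],"xyz": [0.004,0,0.015],"grip": 200},
    {"rot": [0,0,0.01],"xyz": [0.004,0,0.04],"grip": 200},
    {"rot": [0,0,0.01],"xyz": [0.004,0,0.06],"grip": 200},
    {"rot": [0,0,0.01],"xyz": [0.004,0,0.072],"grip": 200},
    {"rot": [0,0,0.01],"xyz": [0.004,0,0.079],"grip": 200},
    {"rot": [0,0,0.01],"xyz": [0.004,0,0.083],"grip": 200},
    {"rot": [0,0,0.01],"xyz": [0.004,0,0.083],"grip": 200}
  ]
}}

```text
clock: 5.9
tool_pos: [0.4302, 0.2783, 0.0186]
eef_rot: [0.476, 0.879, -0.0, 0.0]
contact_force: [-0.3, -0.0, -0.3]
opening: 0.496
finger_force: 15.0
```

```bash
python3 -c "
from h import *
print(r.get_state()['tool_pos'])
go(.428,.278,.0135,33)
print(r.get_state()['contact_force'])
b=r.snapshot('side')[120:180,280:360,::-1]
cv2.imwrite('pics/c7.png',cv2.resize(b,(480,360),interpolation=2))"
```

```text
[0.4302409  0.27831451 0.01855752]
xyz [0.001, -0.002, 0.0051] len 0.006 rot [0.0, 0.0, 0.002] t 5.9 q7 -0.16 op 0.496 F [-0.3 -0.  -0.3]
[-0.27010564 -0.0256606  -0.28219903]
```

View pics/c7.png

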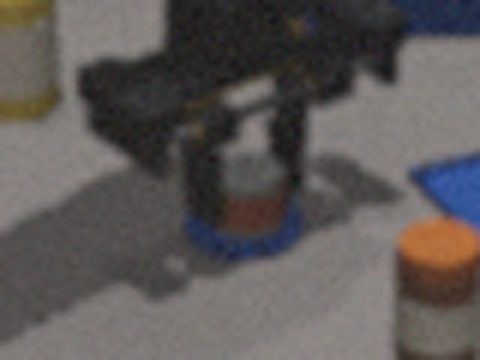

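Request:
{"op": "carry_out", "data": {
  "plan": [
    {"rot": [0,0,0],"xyz": [0.001,-0.002,0],"grip": 200},
    {"rot": [0,0,0],"xyz": [0.002,-0.0035,0.002],"grip": 200},
    {"rot": [0,0,0],"xyz": [0.002,-0.0035,0.0035],"grip": 200},
    {"rot": [0,0,0],"xyz": [0.002,-0.0035,0.0045],"grip": 200},
    {"rot": [0,0,0],"xyz": [0.002,-0.0035,0.005],"grip": 200},
    {"rot": [0,0,0],"xyz": [0.002,-0.0035,0.0055],"grip": 200},
    {"rot": [0,0,0],"xyz": [0.002,-0.0035,0.0055],"grip": 200}
  ]
}}

```text
clock: 6.53
tool_pos: [0.4259, 0.2785, 0.013]
eef_rot: [0.476, 0.88, 0.0, 0.0]
contact_force: [0.3, -0.2, -1.5]
opening: 0.491
finger_force: 15.0
```

Request:
{"op": "carry_out", "data": {
  "plan": [
    {"rot": [0,0,0],"xyz": [0,0,0.0007],"grip": 200},
    {"rot": [0,0,0],"xyz": [0,0,0.001],"grip": 200},
    {"rot": [0,0,0],"xyz": [0,0,0.001],"grip": 200},
    {"rot": [0,0,0],"xyz": [0,0,0.001],"grip": 200}
  ]
}}

```text
clock: 6.87
tool_pos: [0.4259, 0.2785, 0.0129]
eef_rot: [0.476, 0.88, 0.0, 0.0]
contact_force: [-0.2, -0.5, 8.5]
opening: 0.494
finger_force: 15.0
```

Floor contact (8.5 N up). Release and rise.

Request:
{"op": "carry_out", "data": {
  "plan": [
    {"rot": [0,0,0],"xyz": [0,0,-0.0005],"grip": 110},
    {"rot": [0,0,0],"xyz": [0,0,-0.0005],"grip": 0},
    {"rot": [0,0,0],"xyz": [0,0,-0.0005],"grip": 0},
    {"rot": [0,0,0],"xyz": [0,0,-0.0005],"grip": 0},
    {"rot": [0,0,0],"xyz": [0,0,-0.0005],"grip": 0},
    {"rot": [0,0,0],"xyz": [0,0,-0.0005],"grip": 0},
    {"rot": [0,0,0],"xyz": [0,0,-0.0005],"grip": 0},
    {"rot": [0,0,0],"xyz": [0,0,-0.0005],"grip": 0}
  ]
}}

```text
clock: 7.53
tool_pos: [0.4258, 0.2785, 0.0125]
eef_rot: [0.476, 0.88, 0.0, -0.0]
contact_force: [-0.7, -0.2, 0.1]
opening: 1.0
finger_force: 0.0
```

Request:
{"op": "carry_out", "data": {
  "plan": [
    {"rot": [0,0,0],"xyz": [0,0,-0.02],"grip": 0},
    {"rot": [0,0,0],"xyz": [0,0,-0.06],"grip": 0},
    {"rot": [0,0,0],"xyz": [0,0,-0.1],"grip": 0},
    {"rot": [0,0,0],"xyz": [0,0,-0.14],"grip": 0},
    {"rot": [0,0,0],"xyz": [0,0,-0.15],"grip": 0},
    {"rot": [0,0,0],"xyz": [0,0,-0.15],"grip": 0}
  ]
}}

```text
clock: 8.03
tool_pos: [0.4276, 0.2796, 0.1658]
eef_rot: [0.476, 0.879, 0.003, 0.001]
contact_force: [-0.0, -0.3, -0.6]
opening: 1.002
finger_force: 0.0
```

```bash
python3 -c "
from h import *
print(r.get_state()['tool_pos'])
go(.601,-.047,.13,10.4)
"
```

```text
[0.42755967 0.27960557 0.16577655]
xyz [-0.3683, -0.0336, 0.0354] len 0.372 rot [0.007, -0.002, 0.397] t 8.0333 q7 -0.15 op 1.002 F [-0.  -0.3 -0.6]
```

Request:
{"op": "carry_out", "data": {
  "plan": [
    {"rot": [0,0,0.4],"xyz": [-0.368,-0.034,0],"grip": 0},
    {"rot": [0,0,0.4],"xyz": [-0.368,-0.034,0],"grip": 0},
    {"rot": [0,0,0.4],"xyz": [-0.368,-0.034,0],"grip": 0},
    {"rot": [0,0,0.4],"xyz": [-0.368,-0.034,0],"grip": 0},
    {"rot": [0,0,0.4],"xyz": [-0.368,-0.034,0],"grip": 0},
    {"rot": [0,0,0.4],"xyz": [-0.368,-0.034,0],"grip": 0},
    {"rot": [0,0,0.4],"xyz": [-0.368,-0.034,0],"grip": 0},
    {"rot": [0,0,0.4],"xyz": [-0.368,-0.034,0],"grip": 0}
  ]
}}

```text
clock: 8.7
tool_pos: [0.5813, -0.0181, 0.1606]
eef_rot: [0.641, 0.767, -0.001, -0.001]
contact_force: [0.5, 0.5, 0.3]
opening: 1.0
finger_force: 0.0
```

```bash
python3 -c "
from h import *
print(r.get_state()['tool_pos'])
go(.601,-.047,.13,10.4)
"
```

```text
[ 0.58127835 -0.01814802  0.16060727]
xyz [-0.0319, 0.0144, 0.0305] len 0.046 rot [-0.003, -0.001, -0.003] t 8.7 q7 0.11 op 1.0 F [0.5 0.5 0.3]
```

Request:
{"op": "carry_out", "data": {
  "plan": [
    {"rot": [0,0,0],"xyz": [-0.03,0.014,0],"grip": 0},
    {"rot": [0,0,0],"xyz": [-0.03,0.014,0.01],"grip": 0},
    {"rot": [0,0,0],"xyz": [-0.03,0.014,0.03],"grip": 0},
    {"rot": [0,0,0],"xyz": [-0.03,0.014,0.03],"grip": 0},
    {"rot": [0,0,0],"xyz": [-0.03,0.014,0.03],"grip": 0}
  ]
}}

```text
clock: 9.12
tool_pos: [0.599, -0.0425, 0.1304]
eef_rot: [0.641, 0.768, -0.001, -0.002]
contact_force: [0.2, 0.5, -0.3]
opening: 1.0
finger_force: 0.0
```

```bash
python3 -c "
from h import *
print(r.get_state()['tool_pos'])
go(.601,-.047,.058,10.4)
"
```

```text
[ 0.59898172 -0.04249771  0.13035448]
xyz [-0.0049, 0.0015, 0.0723] len 0.073 rot [-0.005, -0.001, -0.002] t 9.1167 q7 0.14 op 1.0 F [ 0.2  0.5 -0.3]
```

Request:
{"op": "carry_out", "data": {
  "plan": [
    {"rot": [0,0,0],"xyz": [-0.004,0.0015,0.015],"grip": 0},
    {"rot": [0,0,0],"xyz": [-0.005,0.0015,0.035],"grip": 0},
    {"rot": [0,0,0],"xyz": [-0.005,0.0015,0.055],"grip": 0},
    {"rot": [0,0,0],"xyz": [-0.005,0.0015,0.072],"grip": 0},
    {"rot": [0,0,0],"xyz": [-0.005,0.0015,0.072],"grip": 0},
    {"rot": [0,0,0],"xyz": [-0.005,0.0015,0.072],"grip": 40},
    {"rot": [0,0,0],"xyz": [-0.005,0.0015,0.072],"grip": 150},
    {"rot": [0,0,0],"xyz": [-0.005,0.0015,0.072],"grip": 150}
  ],
  "squeeze": 25
}}

```text
clock: 9.78
tool_pos: [0.6041, -0.0476, 0.062]
eef_rot: [0.641, 0.768, 0.001, 0.001]
contact_force: [-2.1, 0.4, -0.0]
opening: 0.797
finger_force: 0.4
```

Request:
{"op": "carry_out", "data": {
  "plan": [
    {"rot": [0,0,0],"xyz": [0,0,0],"grip": 150},
    {"rot": [0,0,0],"xyz": [0,0,0],"grip": 150},
    {"rot": [0,0,0],"xyz": [0,0,0],"grip": 150},
    {"rot": [0,0,0],"xyz": [0,0,0],"grip": 150},
    {"rot": [0,0,0],"xyz": [0,0,0],"grip": 150}
  ]
}}

```text
clock: 10.2
tool_pos: [0.6031, -0.0479, 0.0618]
eef_rot: [0.641, 0.767, -0.0, 0.0]
contact_force: [-3.4, 0.2, 6.6]
opening: 0.74
finger_force: 25.0
```

Request:
{"op": "carry_out", "data": {
  "plan": [
    {"rot": [0,0,0],"xyz": [0,0,-0.01],"grip": 150},
    {"rot": [0,0,0],"xyz": [0,0,-0.03],"grip": 150},
    {"rot": [0,0,0],"xyz": [0,0,-0.06],"grip": 150},
    {"rot": [0,0,0],"xyz": [0,0,-0.085],"grip": 150},
    {"rot": [0,0,0],"xyz": [0,0,-0.095],"grip": 150},
    {"rot": [0,0,0],"xyz": [0,0,-0.095],"grip": 150}
  ]
}}

```text
clock: 10.7
tool_pos: [0.6052, -0.0479, 0.1584]
eef_rot: [0.641, 0.767, 0.002, 0.002]
contact_force: [-0.4, -0.4, -3.5]
opening: 0.74
finger_force: 25.0
```

```bash
python3 -c "
from h import *
print(r.get_state()['tool_pos'])
go(.438,-.261,.1,-30)
"
```

```text
[ 0.6052373  -0.04789489  0.15835391]
xyz [-0.1799, -0.2028, 0.0574] len 0.277 rot [0.006, -0.001, 0.702] t 10.7 q7 0.15 op 0.74 F [-0.4 -0.4 -3.5]
```

Request:
{"op": "carry_out", "data": {
  "plan": [
    {"rot": [0,0,0.04],"xyz": [-0.01,-0.011,0],"grip": 150},
    {"rot": [0,0,0.12],"xyz": [-0.03,-0.034,0],"grip": 150},
    {"rot": [0,0,0.2],"xyz": [-0.053,-0.06,0],"grip": 150},
    {"rot": [0,0,0.28],"xyz": [-0.077,-0.087,0],"grip": 150},
    {"rot": [0,0,0.37],"xyz": [-0.1,-0.113,0],"grip": 150},
    {"rot": [0,0,0.45],"xyz": [-0.123,-0.139,0],"grip": 150},
    {"rot": [0,0,0.54],"xyz": [-0.145,-0.164,0],"grip": 150},
    {"rot": [0,0,0.6],"xyz": [-0.16,-0.181,0],"grip": 150}
  ]
}}

```text
clock: 11.37
tool_pos: [0.4499, -0.24, 0.1542]
eef_rot: [0.841, 0.541, -0.002, -0.001]
contact_force: [0.1, -0.1, -4.2]
opening: 0.744
finger_force: 25.0
```

```bash
python3 -c "
from h import *
print(r.get_state()['tool_pos'])
go(.438,-.261,.05,-24)
"
```

```text
[ 0.44987699 -0.24003951  0.15423067]
xyz [-0.0238, -0.0017, 0.1043] len 0.107 rot [-0.004, 0.002, -0.01] t 11.3667 q7 0.08 op 0.744 F [ 0.1 -0.1 -4.2]
```

Request:
{"op": "carry_out", "data": {
  "plan": [
    {"rot": [0,0,0],"xyz": [-0.012,-0.001,0],"grip": 150},
    {"rot": [0,0,0],"xyz": [-0.022,-0.002,0.02],"grip": 150},
    {"rot": [0,0,0],"xyz": [-0.022,-0.002,0.05],"grip": 150},
    {"rot": [0,0,0],"xyz": [-0.022,-0.002,0.08],"grip": 150},
    {"rot": [0,0,0],"xyz": [-0.022,-0.002,0.1],"grip": 150},
    {"rot": [0,0,0],"xyz": [-0.022,-0.002,0.118],"grip": 150},
    {"rot": [0,0,0],"xyz": [-0.022,-0.002,0.122],"grip": 150},
    {"rot": [0,0,0],"xyz": [-0.022,-0.002,0.122],"grip": 150}
  ]
}}

```text
clock: 12.03
tool_pos: [0.4415, -0.2559, 0.0316]
eef_rot: [0.839, 0.544, -0.001, -0.002]
contact_force: [0.3, 0.2, -3.1]
opening: 0.745
finger_force: 25.0
```

```bash
python3 -c "
from h import *
print(r.get_state()['tool_pos'])
go(.438,-.261,.0188,-24)
b=r.snapshot('side')[205:295,290:410,::-1]
cv2.imwrite('pics/c8.png',cv2.resize(b,(600,450),interpolation=2))
"
```

```text
[ 0.44148842 -0.25593979  0.03164541]
xyz [-0.006, -0.0011, 0.0128] len 0.014 rot [-0.004, -0.0, -0.002] t 12.0333 q7 0.12 op 0.745 F [ 0.3  0.2 -3.1]
```

View pics/c8.png

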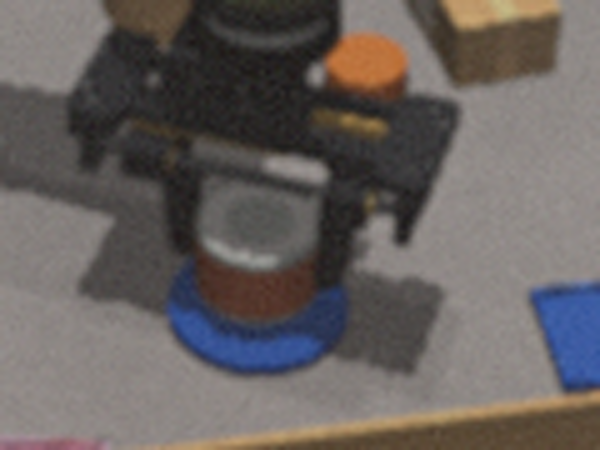

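```bash
python3 -c "
from h import *
go(.4395,-.264,.0188,-24)
"
```

```text
xyz [-0.0081, 0.0006, 0.014] len 0.016 rot [-0.002, -0.0, -0.002] t 12.0833 q7 0.12 op 0.745 F [-0.2  0.1 -3.1]
```

Request:
{"op": "carry_out", "data": {
  "plan": [
    {"rot": [0,0,0],"xyz": [-0.004,0,0],"grip": 150},
    {"rot": [0,0,0],"xyz": [-0.008,0,0.003],"grip": 150},
    {"rot": [0,0,0],"xyz": [-0.008,0,0.006],"grip": 150},
    {"rot": [0,0,0],"xyz": [-0.008,0,0.009],"grip": 150},
    {"rot": [0,0,0],"xyz": [-0.008,0,0.011],"grip": 150},
    {"rot": [0,0,0],"xyz": [-0.008,0,0.012],"grip": 150},
    {"rot": [0,0,0],"xyz": [-0.008,0,0.012],"grip": 150},
    {"rot": [0,0,0],"xyz": [-0.008,0,0.012],"grip": 150}
  ]
}}

```text
clock: 12.75
tool_pos: [0.4397, -0.2638, 0.0215]
eef_rot: [0.839, 0.544, 0.0, -0.0]
contact_force: [-0.5, 0.1, -3.5]
opening: 0.746
finger_force: 25.0
```

Request:
{"op": "carry_out", "data": {
  "plan": [
    {"rot": [0,0,0],"xyz": [0,0,0.001],"grip": 150},
    {"rot": [0,0,0],"xyz": [0,0,0.002],"grip": 150},
    {"rot": [0,0,0],"xyz": [0,0,0.0027],"grip": 150},
    {"rot": [0,0,0],"xyz": [0,0,0.0032],"grip": 150},
    {"rot": [0,0,0],"xyz": [0,0,0.0032],"grip": 150},
    {"rot": [0,0,0],"xyz": [0,0,0.0032],"grip": 150}
  ]
}}

```text
clock: 13.25
tool_pos: [0.4396, -0.264, 0.0187]
eef_rot: [0.839, 0.544, 0.0, 0.0]
contact_force: [0.3, 0.1, 4.2]
opening: 0.743
finger_force: 25.0
```

Request:
{"op": "carry_out", "data": {
  "plan": [
    {"rot": [0,0,0],"xyz": [0,0,0],"grip": 60},
    {"rot": [0,0,0],"xyz": [0,0,0],"grip": 0},
    {"rot": [0,0,0],"xyz": [0,0,0],"grip": 0},
    {"rot": [0,0,0],"xyz": [0,0,0],"grip": 0},
    {"rot": [0,0,0],"xyz": [0,0,0],"grip": 0},
    {"rot": [0,0,0],"xyz": [0,0,0],"grip": 0}
  ]
}}

```text
clock: 13.75
tool_pos: [0.4396, -0.264, 0.0183]
eef_rot: [0.839, 0.544, 0.0, -0.0]
contact_force: [0.1, 1.1, 0.1]
opening: 0.998
finger_force: 0.0
```

Request:
{"op": "carry_out", "data": {
  "plan": [
    {"rot": [0,0,0],"xyz": [0,0,-0.02],"grip": 0},
    {"rot": [0,0,0],"xyz": [0,0,-0.06],"grip": 0},
    {"rot": [0,0,0],"xyz": [0,0,-0.1],"grip": 0},
    {"rot": [0,0,0],"xyz": [0,0,-0.14],"grip": 0},
    {"rot": [0,0,0],"xyz": [0,0,-0.15],"grip": 0},
    {"rot": [0,0,0],"xyz": [0,0,-0.15],"grip": 0}
  ]
}}

```text
clock: 14.25
tool_pos: [0.4413, -0.2651, 0.1713]
eef_rot: [0.839, 0.544, 0.002, 0.003]
contact_force: [0.1, 0.6, -1.0]
opening: 0.998
finger_force: 0.0
```

```bash
python3 -c "
from h import *
print(r.get_state()['tool_pos'])
go(.588,.028,.14,11.5)
b=r.snapshot('side')[155:245,340:430,::-1]
cv2.imwrite('pics/c9.png',cv2.resize(b,(540,540),interpolation=2))
"
```

```text
[ 0.44134338 -0.26507397  0.17129656]
xyz [0.3274, 0.0138, 0.0313] len 0.329 rot [0.006, 0.002, -0.622] t 14.25 q7 0.12 op 0.998 F [ 0.1  0.6 -1. ]
```

View pics/c9.png

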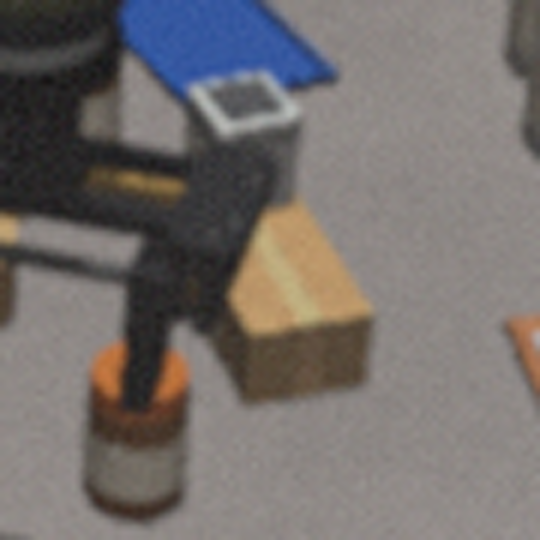

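Request:
{"op": "carry_out", "data": {
  "plan": [
    {"rot": [0,0,-0.62],"xyz": [0.325,0.012,0.01],"grip": 0},
    {"rot": [0,0,-0.62],"xyz": [0.325,0.012,0.01],"grip": 0},
    {"rot": [0,0,-0.62],"xyz": [0.325,0.012,0.01],"grip": 0},
    {"rot": [0,0,-0.62],"xyz": [0.325,0.012,0.01],"grip": 0},
    {"rot": [0,0,-0.62],"xyz": [0.325,0.012,0.01],"grip": 0},
    {"rot": [0,0,-0.62],"xyz": [0.325,0.012,0.01],"grip": 0},
    {"rot": [0,0,-0.62],"xyz": [0.325,0.012,0.01],"grip": 0},
    {"rot": [0,0,-0.62],"xyz": [0.325,0.012,0.01],"grip": 0}
  ]
}}

```text
clock: 14.97
tool_pos: [0.5829, 0.0317, 0.1555]
eef_rot: [0.632, 0.775, -0.001, -0.002]
contact_force: [0.5, -0.6, 0.4]
opening: 1.002
finger_force: 0.0
```

```bash
python3 -c "
from h import *
print(r.get_state()['tool_pos'])
go(.588,.028,.13,11.5)
"
```

```text
[0.58288187 0.03173338 0.15546612]
xyz [-0.0047, 0.0044, 0.0254] len 0.026 rot [-0.003, -0.002, 0.001] t 14.9667 q7 0.05 op 1.002 F [ 0.5 -0.6  0.4]
```

Request:
{"op": "carry_out", "data": {
  "plan": [
    {"rot": [0,0,0],"xyz": [-0.005,0.004,0.01],"grip": 0},
    {"rot": [0,0,0],"xyz": [-0.005,0.004,0.025],"grip": 0},
    {"rot": [0,0,0],"xyz": [-0.005,0.004,0.025],"grip": 0},
    {"rot": [0,0,0],"xyz": [-0.005,0.004,0.025],"grip": 0},
    {"rot": [0,0,0],"xyz": [-0.005,0.004,0.025],"grip": 0}
  ]
}}

```text
clock: 15.38
tool_pos: [0.5874, 0.0229, 0.1324]
eef_rot: [0.634, 0.774, -0.001, -0.001]
contact_force: [-0.2, 0.7, 0.3]
opening: 1.003
finger_force: 0.0
```

```bash
python3 -c "
from h import *
print(r.get_state()['tool_pos'])
go(.588,.028,.063,11.5)
"
```

```text
[0.58739528 0.02293428 0.13243392]
xyz [0.0048, 0.0017, 0.0694] len 0.07 rot [-0.002, -0.0, -0.003] t 15.3833 q7 0.06 op 1.003 F [-0.2  0.7  0.3]
```

Request:
{"op": "carry_out", "data": {
  "plan": [
    {"rot": [0,0,0],"xyz": [0.005,0.002,0.01],"grip": 0},
    {"rot": [0,0,0],"xyz": [0.005,0.002,0.03],"grip": 0},
    {"rot": [0,0,0],"xyz": [0.005,0.002,0.05],"grip": 0},
    {"rot": [0,0,0],"xyz": [0.005,0.002,0.066],"grip": 0},
    {"rot": [0,0,0],"xyz": [0.005,0.002,0.066],"grip": 40},
    {"rot": [0,0,0],"xyz": [0.005,0.002,0.066],"grip": 90},
    {"rot": [0,0,0],"xyz": [0.005,0.002,0.066],"grip": 120},
    {"rot": [0,0,0],"xyz": [0.005,0.002,0.066],"grip": 200}
  ],
  "squeeze": 15
}}

```text
clock: 16.05
tool_pos: [0.5901, 0.029, 0.0685]
eef_rot: [0.633, 0.774, 0.001, 0.001]
contact_force: [0.6, -0.4, -0.7]
opening: 0.72
finger_force: 0.0
```

Request:
{"op": "carry_out", "data": {
  "plan": [
    {"rot": [0,0,0],"xyz": [0,0,0],"grip": 200},
    {"rot": [0,0,0],"xyz": [0,0,0],"grip": 200},
    {"rot": [0,0,0],"xyz": [0,0,0],"grip": 200},
    {"rot": [0,0,0],"xyz": [0,0,0],"grip": 200},
    {"rot": [0,0,0],"xyz": [0,0,0],"grip": 200},
    {"rot": [0,0,0],"xyz": [0,0,0],"grip": 200},
    {"rot": [0,0,0],"xyz": [0,0,0],"grip": 200}
  ]
}}

```text
clock: 16.63
tool_pos: [0.5897, 0.029, 0.068]
eef_rot: [0.633, 0.774, 0.0, 0.0]
contact_force: [-0.4, -1.0, 5.8]
opening: 0.497
finger_force: 14.8
```

Request:
{"op": "carry_out", "data": {
  "plan": [
    {"rot": [0,0,0],"xyz": [0,0,-0.01],"grip": 200},
    {"rot": [0,0,0],"xyz": [0,0,-0.03],"grip": 200},
    {"rot": [0,0,0],"xyz": [0,0,-0.06],"grip": 200},
    {"rot": [0,0,0],"xyz": [0,0,-0.085],"grip": 200},
    {"rot": [0,0,0],"xyz": [0,0,-0.095],"grip": 200},
    {"rot": [0,0,0],"xyz": [0,0,-0.095],"grip": 200}
  ]
}}

```text
clock: 17.13
tool_pos: [0.5906, 0.029, 0.1647]
eef_rot: [0.633, 0.774, 0.002, 0.002]
contact_force: [1.1, -0.5, -2.9]
opening: 0.498
finger_force: 14.8
```

```bash
python3 -c "
from h import *
print(r.get_state()['tool_pos'])
go(.621,-.297,.16,1)
im=cv2.imread('pics/top0.png')[:,:,::-1].copy()
for c in blobs(im,(100,140,60),(125,255,255),60):
    if rect('top',c,.008)[0]>550 and len(c)<120: 
        for a in (-20,-10,-5,0,5,10): # extent by angle
            P=plane('top',c,.008)[:,:2]; t=np.radians(a); Q=P@np.array([[np.cos(t),-np.sin(t)],[np.sin(t),np.cos(t)]]); print(a,(np.ptp(Q,0)*1000).round(1))
"
```

```text
[0.59064857 0.02895034 0.16472134]
xyz [-0.3255, -0.0346, 0.0047] len 0.327 rot [0.005, -0.0, 0.181] t 17.1333 q7 0.05 op 0.498 F [ 1.1 -0.5 -2.9]
-20 [88.1 85.9]
-10 [80.5 78.5]
-5 [75.8 73.9]
0 [70.5 71. ]
5 [71.8 71.6]
10 [75.4 76.2]
```

Request:
{"op": "carry_out", "data": {
  "plan": [
    {"rot": [0,0,0.02],"xyz": [-0.012,-0.001,0],"grip": 200},
    {"rot": [0,0,0.04],"xyz": [-0.037,-0.004,0],"grip": 200},
    {"rot": [0,0,0.06],"xyz": [-0.072,-0.008,0],"grip": 200},
    {"rot": [0,0,0.08],"xyz": [-0.107,-0.011,0],"grip": 200},
    {"rot": [0,0,0.1],"xyz": [-0.142,-0.015,0],"grip": 200},
    {"rot": [0,0,0.12],"xyz": [-0.177,-0.019,0],"grip": 200},
    {"rot": [0,0,0.14],"xyz": [-0.212,-0.023,0],"grip": 200},
    {"rot": [0,0,0.16],"xyz": [-0.247,-0.026,0],"grip": 200}
  ]
}}

```text
clock: 17.8
tool_pos: [0.6103, -0.2211, 0.1597]
eef_rot: [0.694, 0.72, -0.001, -0.002]
contact_force: [0.5, -0.3, -3.1]
opening: 0.499
finger_force: 14.8
```

```bash
python3 -c "
from h import *
print(r.get_state()['tool_pos'])
go(.621,-.297,.045,2)
"
```

```text
[ 0.61031339 -0.22106348  0.15968923]
xyz [-0.0764, 0.0085, 0.1146] len 0.138 rot [-0.005, -0.001, 0.001] t 17.8 q7 0.29 op 0.499 F [ 0.5 -0.3 -3.1]
```

Request:
{"op": "carry_out", "data": {
  "plan": [
    {"rot": [0,0,0],"xyz": [-0.03,0.003,0],"grip": 200},
    {"rot": [0,0,0],"xyz": [-0.055,0.006,0.015],"grip": 200},
    {"rot": [0,0,0],"xyz": [-0.07,0.008,0.045],"grip": 200},
    {"rot": [0,0,0],"xyz": [-0.074,0.008,0.075],"grip": 200},
    {"rot": [0,0,0],"xyz": [-0.074,0.008,0.1],"grip": 200},
    {"rot": [0,0,0],"xyz": [-0.074,0.008,0.118],"grip": 200},
    {"rot": [0,0,0],"xyz": [-0.074,0.008,0.12],"grip": 200},
    {"rot": [0,0,0],"xyz": [-0.074,0.008,0.12],"grip": 200}
  ]
}}

```text
clock: 18.47
tool_pos: [0.6208, -0.2919, 0.0392]
eef_rot: [0.694, 0.72, -0.001, -0.003]
contact_force: [0.9, -0.4, -1.8]
opening: 0.502
finger_force: 14.8
```

```bash
python3 -c "
from h import *
print(r.get_state()['tool_pos'])
b=r.snapshot('side')[205:305,355:475,::-1]
go(.621,-.297,.0255,2)
cv2.imwrite('pics/c10.png',cv2.resize(b,(600,500),interpolation=2))
"
```

```text
[ 0.62082174 -0.29188524  0.03915695]
xyz [-0.0046, -0.0016, 0.0156] len 0.016 rot [-0.002, -0.001, 0.003] t 18.5167 q7 0.38 op 0.503 F [ 1.  -0.3 -0.7]
```

View pics/c10.png

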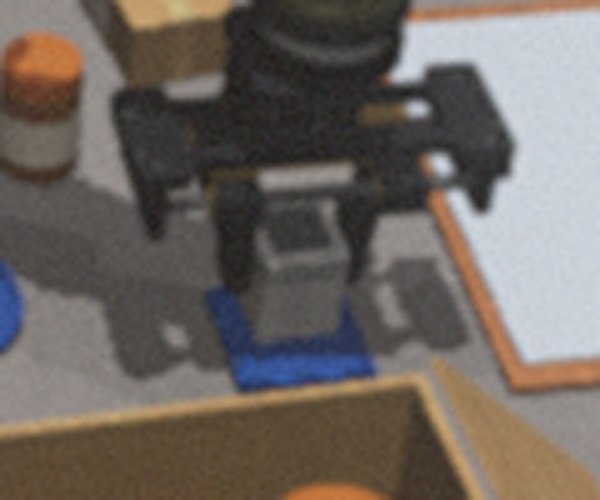

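Request:
{"op": "carry_out", "data": {
  "plan": [
    {"rot": [0,0,0],"xyz": [-0.004,-0.001,0],"grip": 200},
    {"rot": [0,0,0],"xyz": [-0.009,-0.003,0.003],"grip": 200},
    {"rot": [0,0,0],"xyz": [-0.0095,-0.003,0.006],"grip": 200},
    {"rot": [0,0,0],"xyz": [-0.0095,-0.003,0.009],"grip": 200},
    {"rot": [0,0,0],"xyz": [-0.0095,-0.003,0.011],"grip": 200},
    {"rot": [0,0,0],"xyz": [-0.0095,-0.003,0.012],"grip": 200},
    {"rot": [0,0,0],"xyz": [-0.0095,-0.003,0.012],"grip": 200},
    {"rot": [0,0,0],"xyz": [-0.0095,-0.003,0.012],"grip": 200}
  ]
}}

```text
clock: 19.18
tool_pos: [0.6209, -0.3013, 0.0303]
eef_rot: [0.693, 0.721, 0.0, -0.0]
contact_force: [0.1, 0.2, -2.4]
opening: 0.508
finger_force: 14.8
```

Request:
{"op": "carry_out", "data": {
  "plan": [
    {"rot": [0,0,0],"xyz": [0,-0.001,0.002],"grip": 200},
    {"rot": [0,0,0],"xyz": [0,-0.001,0.003],"grip": 200},
    {"rot": [0,0,0],"xyz": [0,-0.001,0.004],"grip": 200},
    {"rot": [0,0,0],"xyz": [0,-0.001,0.0047],"grip": 200},
    {"rot": [0,0,0],"xyz": [0,-0.001,0.0053],"grip": 200},
    {"rot": [0,0,0],"xyz": [0,-0.001,0.0053],"grip": 200},
    {"rot": [0,0,0],"xyz": [0,-0.001,0.0053],"grip": 200}
  ]
}}

```text
clock: 19.77
tool_pos: [0.6199, -0.3016, 0.0251]
eef_rot: [0.693, 0.721, 0.0, 0.0]
contact_force: [-1.4, -0.1, -0.4]
opening: 0.504
finger_force: 14.8
```

Request:
{"op": "carry_out", "data": {
  "plan": [
    {"rot": [0,0,0],"xyz": [0,0,0.0005],"grip": 200},
    {"rot": [0,0,0],"xyz": [0,0,0.0008],"grip": 200},
    {"rot": [0,0,0],"xyz": [0,0,0.0008],"grip": 200},
    {"rot": [0,0,0],"xyz": [0,0,0.0008],"grip": 200}
  ]
}}

```text
clock: 20.1
tool_pos: [0.6199, -0.3017, 0.0251]
eef_rot: [0.693, 0.721, 0.0, 0.0]
contact_force: [-2.3, 0.9, 5.5]
opening: 0.501
finger_force: 14.8
```

Contact with the floor; release, rise.

Request:
{"op": "carry_out", "data": {
  "plan": [
    {"rot": [0,0,0],"xyz": [0,0,-0.0005],"grip": 110},
    {"rot": [0,0,0],"xyz": [0,0,-0.0005],"grip": 0},
    {"rot": [0,0,0],"xyz": [0,0,-0.0005],"grip": 0},
    {"rot": [0,0,0],"xyz": [0,0,-0.0005],"grip": 0},
    {"rot": [0,0,0],"xyz": [0,0,-0.0005],"grip": 0},
    {"rot": [0,0,0],"xyz": [0,0,-0.0005],"grip": 0},
    {"rot": [0,0,0],"xyz": [0,0,-0.0005],"grip": 0},
    {"rot": [0,0,0],"xyz": [0,0,-0.0005],"grip": 0}
  ]
}}

```text
clock: 20.77
tool_pos: [0.6199, -0.3016, 0.0247]
eef_rot: [0.693, 0.721, 0.0, -0.0]
contact_force: [-1.1, -0.3, -0.9]
opening: 1.004
finger_force: 0.0
```

Request:
{"op": "carry_out", "data": {
  "plan": [
    {"rot": [0,0,0],"xyz": [0,0,-0.02],"grip": 0},
    {"rot": [0,0,0],"xyz": [0,0,-0.06],"grip": 0},
    {"rot": [0,0,0],"xyz": [0,0,-0.1],"grip": 0},
    {"rot": [0,0,0],"xyz": [0,0,-0.11],"grip": 0},
    {"rot": [0,0,0],"xyz": [0,0,-0.11],"grip": 0},
    {"rot": [0,0,0],"xyz": [0,0,-0.11],"grip": 0}
  ]
}}

```text
clock: 21.27
tool_pos: [0.6198, -0.3017, 0.135]
eef_rot: [0.693, 0.721, 0.0, 0.0]
contact_force: [0.1, 0.6, -1.5]
opening: 1.004
finger_force: 0.0
```

```bash
python3 -c "
from h import *
print(r.get_state()['tool_pos'])
go(.593,-.009,.1,10.4)
a=r.snapshot('top')[90:190,240:360,::-1]
for n in ('side','top'): cv2.imwrite('pics/%s_car.png'%n,r.snapshot(n)[:,:,::-1])
b=cv2.imread('pics/side_car.png')[160:220,350:420]
cv2.imwrite('pics/c11.png',np.hstack([cv2.resize(a,(432,360),interpolation=2),cv2.resize(b,(368,360),interpolation=2)]))
"
```

```text
[ 0.61984277 -0.30165769  0.13499405]
xyz [0.2935, -0.0154, 0.0349] len 0.296 rot [0.001, 0.0, -0.142] t 21.2667 q7 0.4 op 1.004 F [ 0.1  0.6 -1.5]
```

View pics/c11.png

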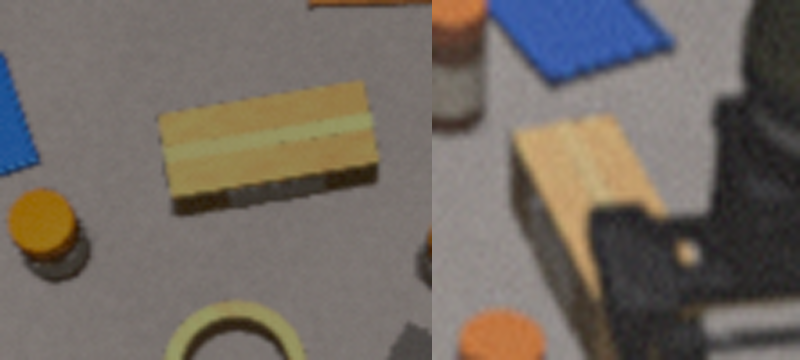

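```bash
python3 -c "
from h import *
c=np.array([(160,117),(362,82),(378,162),(170,196)])/3.6-.36+[240,90]
print(rect('top',c,.046))
"
```

```text
[591.9  -8.1  61.4 149.   10.4]
```

Request:
{"op": "carry_out", "data": {
  "plan": [
    {"rot": [0,0,-0.14],"xyz": [0.294,-0.015,0],"grip": 0},
    {"rot": [0,0,-0.14],"xyz": [0.294,-0.015,0],"grip": 0},
    {"rot": [0,0,-0.14],"xyz": [0.294,-0.015,0],"grip": 0},
    {"rot": [0,0,-0.14],"xyz": [0.294,-0.015,0],"grip": 0},
    {"rot": [0,0,-0.14],"xyz": [0.294,-0.015,0],"grip": 0},
    {"rot": [0,0,-0.14],"xyz": [0.294,-0.015,0],"grip": 0},
    {"rot": [0,0,-0.14],"xyz": [0.294,-0.015,0],"grip": 0},
    {"rot": [0,0,-0.14],"xyz": [0.294,-0.015,0],"grip": 0}
  ]
}}

```text
clock: 22.08
tool_pos: [0.5915, 0.0041, 0.1331]
eef_rot: [0.636, 0.772, 0.002, -0.004]
contact_force: [-1.1, 1.7, -0.4]
opening: 1.0
finger_force: 0.0
```

Request:
{"op": "carry_out", "data": {
  "plan": [
    {"rot": [0,0,0],"xyz": [0,0,0.02],"grip": 0},
    {"rot": [0,0,0],"xyz": [0,0,0.035],"grip": 0},
    {"rot": [0,0,0],"xyz": [0,0,0.035],"grip": 0},
    {"rot": [0,0,0],"xyz": [0,0,0.035],"grip": 0}
  ]
}}

```text
clock: 22.42
tool_pos: [0.5921, -0.0087, 0.0982]
eef_rot: [0.641, 0.767, -0.001, -0.001]
contact_force: [0.3, -0.1, -0.4]
opening: 0.998
finger_force: 0.0
```

```bash
python3 -c "
from h import *
print(r.get_state()['tool_pos'])
go(.593,-.009,.014,10.4)
"
```

```text
[ 0.59211405 -0.00870998  0.09821315]
xyz [-0.0005, 0.0011, 0.0842] len 0.084 rot [-0.004, -0.0, -0.002] t 22.4167 q7 0.1 op 0.998 F [ 0.3 -0.1 -0.4]
```

Request:
{"op": "carry_out", "data": {
  "plan": [
    {"rot": [0,0,0],"xyz": [0,0.0005,0.015],"grip": 0},
    {"rot": [0,0,0],"xyz": [0,0.0005,0.035],"grip": 0},
    {"rot": [0,0,0],"xyz": [0,0.0005,0.055],"grip": 0},
    {"rot": [0,0,0],"xyz": [0,0.0005,0.07],"grip": 0},
    {"rot": [0,0,0],"xyz": [0,0.0005,0.08],"grip": 0},
    {"rot": [0,0,0],"xyz": [0,0.0005,0.081],"grip": 0},
    {"rot": [0,0,0],"xyz": [0,0.0005,0.081],"grip": 40},
    {"rot": [0,0,0],"xyz": [0,0.0005,0.081],"grip": 70}
  ],
  "squeeze": 40
}}

```text
clock: 23.08
tool_pos: [0.5946, -0.0086, 0.0197]
eef_rot: [0.641, 0.767, 0.001, 0.001]
contact_force: [0.8, 0.5, 1.3]
opening: 0.875
finger_force: 0.0
```

Request:
{"op": "carry_out", "data": {
  "plan": [
    {"rot": [0,0,0],"xyz": [0,0,0],"grip": 150},
    {"rot": [0,0,0],"xyz": [0,0,0],"grip": 150},
    {"rot": [0,0,0],"xyz": [0,0,0],"grip": 150},
    {"rot": [0,0,0],"xyz": [0,0,0],"grip": 150},
    {"rot": [0,0,0],"xyz": [0,0,0],"grip": 150},
    {"rot": [0,0,0],"xyz": [0,0,0],"grip": 150}
  ]
}}

```text
clock: 23.58
tool_pos: [0.5945, -0.0084, 0.0198]
eef_rot: [0.641, 0.767, 0.001, 0.001]
contact_force: [-0.7, 0.6, 6.5]
opening: 0.721
finger_force: 40.0
```

Request:
{"op": "carry_out", "data": {
  "plan": [
    {"rot": [0,0,0],"xyz": [0,0,-0.008],"grip": 150},
    {"rot": [0,0,0],"xyz": [0,0,-0.025],"grip": 150},
    {"rot": [0,0,0],"xyz": [0,0,-0.05],"grip": 150},
    {"rot": [0,0,0],"xyz": [0,0,-0.075],"grip": 150},
    {"rot": [0,0,0],"xyz": [0,0,-0.095],"grip": 150},
    {"rot": [0,0,0],"xyz": [0,0,-0.105],"grip": 150},
    {"rot": [0,0,0],"xyz": [0,0,-0.11],"grip": 150},
    {"rot": [0,0,0],"xyz": [0,0,-0.11],"grip": 150}
  ]
}}

```text
clock: 24.25
tool_pos: [0.5939, -0.0083, 0.1292]
eef_rot: [0.641, 0.768, 0.0, 0.0]
contact_force: [-0.8, 0.8, -4.7]
opening: 0.723
finger_force: 40.0
```

```bash
python3 -c "
from h import *
print(r.get_state()['tool_pos'])
go(.603,.257,.13,20.3)
"
```

```text
[ 0.59386542 -0.00834322  0.12922859]
xyz [0.2595, 0.0563, -0.0007] len 0.266 rot [0.001, 0.0, -0.175] t 24.25 q7 0.1 op 0.723 F [-0.8  0.8 -4.7]
```

Request:
{"op": "carry_out", "data": {
  "plan": [
    {"rot": [0,0,-0.01],"xyz": [0.012,0.003,0],"grip": 150},
    {"rot": [0,0,-0.03],"xyz": [0.036,0.008,0],"grip": 150},
    {"rot": [0,0,-0.05],"xyz": [0.067,0.015,0],"grip": 150},
    {"rot": [0,0,-0.07],"xyz": [0.1,0.022,0],"grip": 150},
    {"rot": [0,0,-0.09],"xyz": [0.132,0.029,0],"grip": 150},
    {"rot": [0,0,-0.12],"xyz": [0.165,0.036,0],"grip": 150},
    {"rot": [0,0,-0.14],"xyz": [0.195,0.042,0],"grip": 150},
    {"rot": [0,0,-0.17],"xyz": [0.22,0.048,0],"grip": 150}
  ]
}}

```text
clock: 24.92
tool_pos: [0.5996, 0.2212, 0.1267]
eef_rot: [0.572, 0.821, -0.001, -0.002]
contact_force: [0.0, 0.4, -3.6]
opening: 0.725
finger_force: 40.0
```

```bash
python3 -c "
from h import *
print(r.get_state()['tool_pos'])
go(.603,.257,.045,20.3)
"
```

```text
[0.59960308 0.2212482  0.12673765]
xyz [0.0322, 0.0158, 0.0818] len 0.089 rot [-0.003, -0.002, -0.0] t 24.9167 q7 -0.08 op 0.725 F [ 0.   0.4 -3.6]
```

Request:
{"op": "carry_out", "data": {
  "plan": [
    {"rot": [0,0,0],"xyz": [0.015,0.008,0],"grip": 150},
    {"rot": [0,0,0],"xyz": [0.026,0.014,0.005],"grip": 150},
    {"rot": [0,0,0],"xyz": [0.03,0.016,0.025],"grip": 150},
    {"rot": [0,0,0],"xyz": [0.03,0.016,0.05],"grip": 150},
    {"rot": [0,0,0],"xyz": [0.03,0.016,0.07],"grip": 150},
    {"rot": [0,0,0],"xyz": [0.03,0.016,0.08],"grip": 150},
    {"rot": [0,0,0],"xyz": [0.03,0.016,0.085],"grip": 150},
    {"rot": [0,0,0],"xyz": [0.03,0.016,0.085],"grip": 150}
  ]
}}

```text
clock: 25.58
tool_pos: [0.6057, 0.2497, 0.042]
eef_rot: [0.574, 0.819, -0.001, -0.001]
contact_force: [0.5, -0.2, -4.4]
opening: 0.723
finger_force: 40.0
```

```bash
python3 -c "
from h import *
print(r.get_state()['tool_pos'])
b=r.snapshot('side')[110:190,330:430,::-1]
a=r.snapshot('top')[90:170,165:265,::-1]
go(.603,.257,.0235,20.3)
cv2.imwrite('pics/c12.png',np.hstack([cv2.resize(b,(500,400),interpolation=2),cv2.resize(a,(500,400),interpolation=2)[:,200:]]))
"
```

```text
[0.6057347  0.24966659 0.04203848]
xyz [0.0077, -0.0018, 0.0208] len 0.022 rot [0.001, -0.0, -0.006] t 25.6833 q7 -0.12 op 0.725 F [ 0.8  1.4 -3.4]
```

View pics/c12.png

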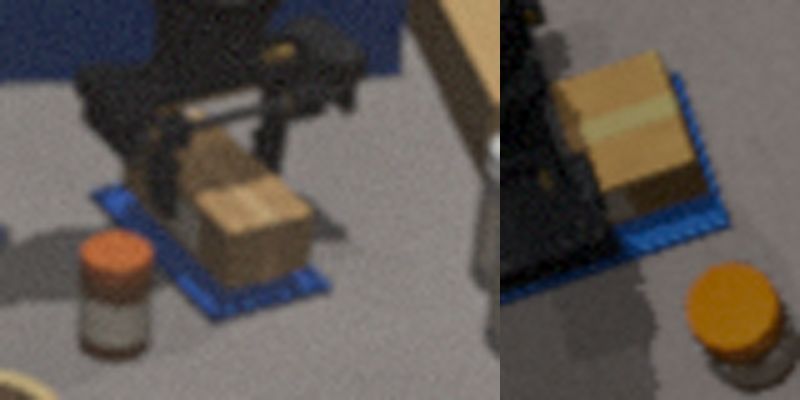

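```bash
python3 -c "
from h import *
t=lambda x,y:np.array([(x-300)/5-.4+165,y/5-.4+90])
s=lambda x,y:np.array([x/5-.4+330,y/5-.4+110])
u=R.from_euler('z',20.3,degrees=True).as_matrix()
g=lambda n,p,z,c:(u.T@(plane(n,p,z)[0]-c)*1000).round(1)
c=np.array([.603,.258,0])
print('top carton NR,FR',g('top',t(699,160),.068,c),g('top',t(657,51),.068,c),'tray NR FR',g('top',t(729,224),.006,c),g('top',t(680,74),.008,c))
print('side carton top NL,NR',g('side',s(205,242),.068,c),g('side',s(312,217),.068,c),'bottom NL NR',g('side',s(208,286),.022,c),g('side',s(310,262),.022,c))
print('tray NL,NR,FL',g('side',s(215,322),.0,c),g('side',s(330,290),.0,c),g('side',s(93,195),.004,c))
print(g('side',s(215,322),.0,c))
"
```

```text
top carton NR,FR [-33.5 -86.   68. ] [ 30.1 -83.9  68. ] tray NR FR [-44.3 -85.7   6. ] [ 45.5 -87.4   8. ]
side carton top NL,NR [-49.1 -90.1  68. ] [ 29.4 -93.6  68. ] bottom NL NR [-36. -76.  22.] [ 40.5 -79.9  22. ]
tray NL,NR,FL [-35.7 -87.4   0. ] [ 53.9 -87.2  -0. ] [-36.8  86.2   4. ]
[-35.7 -87.4   0. ]
```

Request:
{"op": "carry_out", "data": {
  "plan": [
    {"rot": [0,0,0],"xyz": [0.005,0.001,0],"grip": 150},
    {"rot": [0,0,0],"xyz": [0.0105,0.002,0.002],"grip": 150},
    {"rot": [0,0,0],"xyz": [0.0105,0.002,0.006],"grip": 150},
    {"rot": [0,0,0],"xyz": [0.0105,0.002,0.01],"grip": 150},
    {"rot": [0,0,0],"xyz": [0.0105,0.002,0.013],"grip": 150},
    {"rot": [0,0,0],"xyz": [0.0105,0.002,0.015],"grip": 150},
    {"rot": [0,0,0],"xyz": [0.0105,0.002,0.0155],"grip": 150},
    {"rot": [0,0,0],"xyz": [0.0105,0.002,0.0155],"grip": 150}
  ]
}}

```text
clock: 26.35
tool_pos: [0.6049, 0.2605, 0.0279]
eef_rot: [0.574, 0.819, -0.0, -0.0]
contact_force: [0.2, -0.2, -4.0]
opening: 0.722
finger_force: 40.0
```

```bash
python3 -c "
from h import *
print(r.get_state()['tool_pos'])
b=r.snapshot('side')[110:190,330:430,::-1]
a=r.snapshot('top')[90:170,165:265,::-1]
go(.603,.259,.0235,20.3)
cv2.imwrite('pics/c13.png',np.hstack([cv2.resize(b,(500,400),interpolation=2),cv2.resize(a,(500,400),interpolation=2)[:,200:]]))
"
```

```text
[0.60492838 0.26048298 0.02794274]
xyz [-0.0009, -0.0026, 0.0048] len 0.006 rot [0.0, 0.0, -0.006] t 26.45 q7 -0.13 op 0.72 F [ 0.5 -0.2 -4.9]
```

View pics/c13.png

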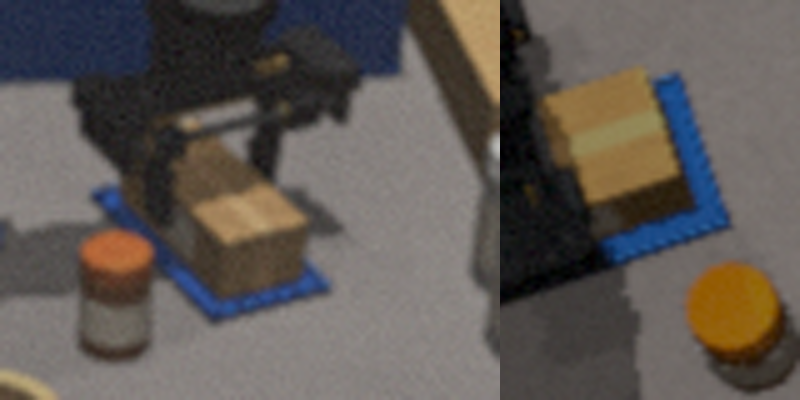

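Request:
{"op": "carry_out", "data": {
  "plan": [
    {"rot": [0,0,0],"xyz": [0,0,0.0015],"grip": 150},
    {"rot": [0,0,0],"xyz": [0,0,0.003],"grip": 150},
    {"rot": [0,0,0],"xyz": [0,0,0.004],"grip": 150},
    {"rot": [0,0,0],"xyz": [0,0,0.0048],"grip": 150},
    {"rot": [0,0,0],"xyz": [0,0,0.0053],"grip": 150},
    {"rot": [0,0,0],"xyz": [0,0,0.0053],"grip": 150},
    {"rot": [0,0,0],"xyz": [0,0,0.0053],"grip": 150}
  ]
}}

```text
clock: 27.03
tool_pos: [0.605, 0.2609, 0.023]
eef_rot: [0.574, 0.819, 0.0, 0.0]
contact_force: [-0.4, 0.5, -4.3]
opening: 0.719
finger_force: 40.0
```

Request:
{"op": "carry_out", "data": {
  "plan": [
    {"rot": [0,0,0],"xyz": [0,0,0.0004],"grip": 150},
    {"rot": [0,0,0],"xyz": [0,0,0.0008],"grip": 150},
    {"rot": [0,0,0],"xyz": [0,0,0.001],"grip": 150},
    {"rot": [0,0,0],"xyz": [0,0,0.001],"grip": 150},
    {"rot": [0,0,0],"xyz": [0,0,0.001],"grip": 150}
  ]
}}

```text
clock: 27.45
tool_pos: [0.605, 0.2609, 0.0228]
eef_rot: [0.574, 0.819, 0.0, 0.0]
contact_force: [-2.4, -1.4, 6.4]
opening: 0.721
finger_force: 40.0
```

Contact. Release, rise.

Request:
{"op": "carry_out", "data": {
  "plan": [
    {"rot": [0,0,0],"xyz": [0,0,-0.0003],"grip": 60},
    {"rot": [0,0,0],"xyz": [0,0,-0.0003],"grip": 0},
    {"rot": [0,0,0],"xyz": [0,0,-0.0003],"grip": 0},
    {"rot": [0,0,0],"xyz": [0,0,-0.0003],"grip": 0},
    {"rot": [0,0,0],"xyz": [0,0,-0.0003],"grip": 0},
    {"rot": [0,0,0],"xyz": [0,0,-0.0003],"grip": 0}
  ]
}}

```text
clock: 27.95
tool_pos: [0.6051, 0.2609, 0.0222]
eef_rot: [0.574, 0.819, 0.0, 0.0]
contact_force: [-0.1, -0.5, 0.1]
opening: 1.003
finger_force: 0.0
```

Request:
{"op": "carry_out", "data": {
  "plan": [
    {"rot": [0,0,0],"xyz": [0,0,-0.02],"grip": 0},
    {"rot": [0,0,0],"xyz": [0,0,-0.06],"grip": 0},
    {"rot": [0,0,0],"xyz": [0,0,-0.1],"grip": 0},
    {"rot": [0,0,0],"xyz": [0,0,-0.14],"grip": 0},
    {"rot": [0,0,0],"xyz": [-0.03,0,-0.17],"grip": 0},
    {"rot": [0,0,0],"xyz": [-0.06,-0.02,-0.18],"grip": 0},
    {"rot": [0,0,0],"xyz": [-0.1,-0.04,-0.18],"grip": 0},
    {"rot": [0,0,0],"xyz": [-0.14,-0.06,-0.18],"grip": 0}
  ]
}}

```text
clock: 28.62
tool_pos: [0.5975, 0.1141, 0.2037]
eef_rot: [0.573, 0.82, 0.001, 0.001]
contact_force: [0.2, -1.2, -0.3]
opening: 0.998
finger_force: 0.0
```

Request:
{"op": "carry_out", "data": {
  "plan": [
    {"rot": [0,0,0],"xyz": [-0.04,-0.02,0],"grip": 0},
    {"rot": [0,0,0],"xyz": [-0.08,-0.04,0],"grip": 0},
    {"rot": [0,0,0],"xyz": [-0.11,-0.05,0],"grip": 0},
    {"rot": [0,0,0],"xyz": [-0.11,-0.05,0],"grip": 0},
    {"rot": [0,0,0],"xyz": [-0.11,-0.05,0],"grip": 0},
    {"rot": [0,0,0],"xyz": [-0.11,-0.05,0],"grip": 0}
  ]
}}

```text
clock: 29.12
tool_pos: [0.5879, -0.0048, 0.2023]
eef_rot: [0.574, 0.819, 0.001, -0.0]
contact_force: [0.6, 0.7, 0.2]
opening: 0.998
finger_force: 0.0
```

```bash
python3 -c "
from h import *
b=r.snapshot('side')[100:300,270:470,::-1]
a=r.snapshot('top')[80:220,170:450,::-1]
cv2.imwrite('pics/c14.png',np.vstack([cv2.resize(a,(600,300),interpolation=2),np.hstack([cv2.resize(b,(300,300),interpolation=2),cv2.resize(b[:,:][40:190,0:150],(300,300),interpolation=2)])]))
"
```

```text
(no output)
```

View pics/c14.png

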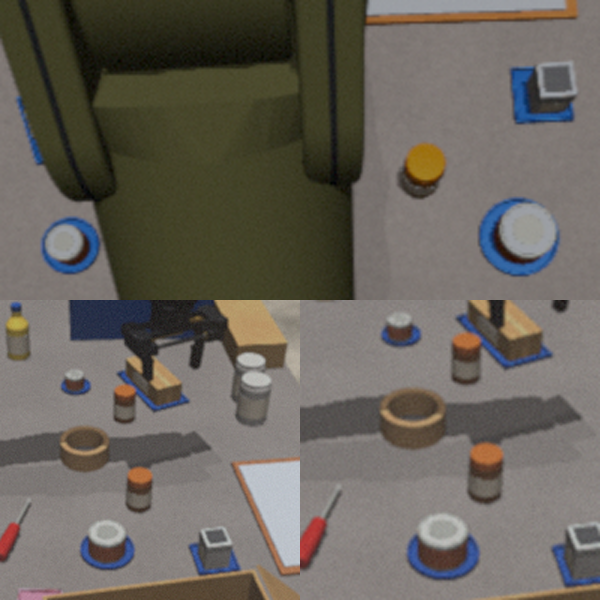

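```bash
python3 -c "
from plant import r
print(r.finish_job())"
```

```text
the job is handed in; nothing more can be done
None
```

I took the pile apart and put all four things upright in their own blue trays, lowering each one onto the tray floor before letting go. Both jars are still standing, and I handed the job in at about 29 s on the robot clock.

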